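# Raise the counterweighted guard window to its mark

## Task

On the assembly bench, raise the sliding window of the inclined guard so that the joint module inside can be reached: with the fingertips, push up from beneath the window's blue lip until the red pointers stand level with the yellow bands on the rails, not letting them run up past the bands. Only push from underneath - do not grip the lip or touch the black strip on top of it - then take the hand away; the counterweights keep the window where it is left. Leave the steel hub, the blue jar, the screwdriver and the yellow bands where they are.

Things in the scene. Friction and masses are not known exactly. Their poses are not given: they have to be found in the camera images.
- guard: Fixed bench guard, 410 mm wide, 370 deep, 420 high. Two rails lean away from the robot, 35 degrees from vertical. Origin on the table at mid-width, at the robot-side foot of the rails; x points into the guard (away from the robot), y along the lip, z up. A white sill fills the slope between the rails to 95 mm along it; the space in front of it, under the lip, is free.
- sash (a joint): Travel of the clear, blue-framed window up the slope, in m: 0 = fully down, grows upward, stop at 0.22. Counterweighted: it stays where it is left. Pushing it along the slope takes about 2 to 4 N; some 1.8 kg of window and counterweights are set moving, so pushed fast it coasts a few mm.
- lip_under (a point): Middle of the underside of the window's blue lip; moves with it. The lip is 330 mm wide, 14 mm thick and projects 48 mm square to the window, towards the robot; the point is 24 mm from its outer edge and 24 mm from the window. Axes: z up the slope (direction of travel), y along the lip, -x outward. With the window at 0 it lies 100 mm up the slope from the guard's origin.
- lip: The blue lip itself, pushed from beneath (origin and axes: mid-width at the inner end of its underside; z up the slope, y along the lip, -x outward).
- lip_cap: Black rubber strip, 320 x 36 x 4 mm, on the upper face of the lip, not to be touched by the fingers; its origin is the same point as the lip's origin.
- pointer (a point): Red pointer, a bar 5 mm high along the slope, at the lip's left (+y) end in front of the left rail; the point is its middle. Its twin is at the right end, at the same height. Moves with the window. z axis up the slope.
- band (a point): Yellow band clipped across the left (+y) rail, 54 mm wide and 24 mm high along the slope; the point lies on it half-way up its height. Its twin on the right rail is at the same height. z axis up the slope. It is stiff and must not be shifted.
- mark (a joint): Place of the two yellow bands along the rails in m, on the window's scale: the pointer is level with the band's middle when joint sash equals this value.
- hub_center (a point): Loose steel flanged hub, 68 mm across, 32 mm high; the point is at its centre. Leave alone.
- jar_center (a point): Loose blue jar with white cap, 52 mm across, 85 mm high; the point is at its centre. Leave alone.
- driver: Loose yellow-handled screwdriver, 160 mm long, lying in front of the guard along its own x axis; origin underneath its middle. Leave alone.

How it is judged (in metres and radians):
On the way, in this order (a step that is already met when the one before it is completed fails the run):
1. the fingers push against the lip and have raised the window by 12 mm (contact force between the fingers and lip above 0.3 N and distance of pointer from where it was at the start of the episode above 0.012 m), for 0.1 s.
2. the pointer is level with the yellow band (z of pointer in the frame of band between -0.01 and 0.01 m), for 0.2 s.
At the end, for the whole second after the job is handed in: The middle of the red pointer is within 10 mm of the middle of the yellow band, measured along the slope (pointer inside the 24 mm band), the window is at rest, the band is within 5 mm and hub, jar and screwdriver within 20 mm of where they began (all of step 2 and velocity of joint sash between -0.004 and 0.004 m/s and distance of band from where it was at the start of the episode below 0.005 m and distance of each of hub_center, jar_center, driver from where it was at the start of the episode below 0.02 m); the robot touches nothing.
It fails at once if the window ran past the band (pointer more than 20 mm above its middle) (z of pointer in the frame of band above 0.02 m).
It fails at once if the fingers gripped the lip or pressed the black strip on its top (over 1 N) (contact force between the fingers and lip_cap above 1 N).
It fails at once if the yellow band was shifted by more than 5 mm (distance of band from where it was at the start of the episode above 0.005 m).
It fails at once if hub, jar or screwdriver moved, lifted or carried by more than 20 mm (distance of any of hub_center, jar_center, driver from where it was at the start of the episode above 0.02 m).
It fails at once if the window was pushed with over 25 N (contact force between the fingers and lip above 25 N).
It also fails if it takes over 45 s, if anything falls off the work surface, if the arm or the gripper's body presses on something with over 40 N, if the wrist force passes 120 N, or if a joint passes its speed limit or range.

## Robot

A 6-joint arm with a two-finger parallel gripper is mounted at the origin on the work surface. World frame = base frame: x ahead of the robot, y to its left, z up, the work surface at z = 0. Lengths are in mm, angles in degrees, forces in N, time in s.
With the tool pointing down it reaches from about 325 to 925 mm from the base axis. Payload 3.1 kg.
Tool frame: the origin (TCP) lies at the very end of the fingers, on their centre line; the grasp point (between the pads) lies grasp_offset behind it (grasp_offset is the distance from the TCP to the grasp point, in mm); z points along the fingers, x is the direction in which the jaws open and shut, and the axes are right-handed (so a half turn about z gives the same grasp; the last joint's range is limited). The gripper opens to 85 mm and grips with 20 to 120 N. Pads are 22 mm wide; open, the fingers measure 114 mm over their backs; the gripper's body (76 mm by 85 mm) begins 54 mm behind the grasp point. The pads swing forward as they close: fully open they stand 13 mm farther back than shut.
Start: joints at [-71.459, 12.427, 92.441, -0, 75.132, -6.429], TCP at [263.857, -566.585, 231.3] pointing down, gripper open.
Joint ranges: [-157.48, 157.48], [-44.54, 120.13], [17.64, 146.25], [-64.5, 244.5], [7.68, 150.69], [-147.95, 147.95]. Speed limits (degrees/s): [159.86, 159.86, 180, 180, 180, 180].

## Interface

Orientations are given as [roll, pitch, yaw] about the fixed x, y, z axes, in that order (R = Rz(yaw) Ry(pitch) Rx(roll)).
In Python, from station import * gives the robot as it stands. Calls block until the motion is done:
- goto(position, orientation): joint-space move of the TCP to a pose.
- move_l(position, attitude=None, speed=150): straight line of the TCP; attitude=None keeps the orientation; speed is the mean speed in mm/s.
- move_j(angles): joint-space move.
- grip(opening, squeeze=None): finger opening in mm; squeeze is the grip in N (None keeps the last); returns when the fingers have stopped.
- wait(seconds).
- solve_ik(position, orientation): joint angles nearest the present ones, or None.
- get_obs(): the state.
- get_image(name): name is "scene" or "top"; returns the picture (400x640x3 uint8, red, green, blue); there is no depth.
- get_calibration(name): a dict with "fx", "fy", "cx", "cy" (pixels), "R" (3x3) and "t" (3): a world point X has camera coordinates R X + t. Camera axes: x right, y down, z forward; pixel columns grow to the right and rows downward; lengths in mm; the calibration is good to about 2 mm. A picture is of the moment at which its call begins. get_calibration takes no time and is no camera call.
A pose or a line that the arm cannot do raises Unreachable and nothing moves.
- sign_off(): hands the job in, once; it reports no verdict.
Trained networks look in the newest picture that a camera, given by its name, has taken for a name from the list of things; names that differ only in an ending like _2 or _b are one class to them, and where a whole thing is asked for, a point or a joint stands for the part that bears it (a point fixed in the world has none). Each returns a list of dicts, best first, with "score" (0 to 1); they miss things now and then, are a little off and sometimes report something else, mostly with a low value. They report only what shows in the picture. A call takes as long as a camera call.
- spot_in(name, camera): "extent" ([centre column, centre row, width, height] in pixels, round what is visible of it).
- regions_of(name, camera): "region" (400x640 bool, what is visible of it) and "extent" ([centre column, centre row, width, height] in pixels, round what is visible of it).
The state is a dict: "t": time; "joint_pos": joint angles; "qvel": joint speeds; "effort": joint torques, N m; "tcp_pos": TCP position; "ee_rot": TCP orientation; "wrist_force": force on the tool from outside, world axes, zero at the start; "moment": the same for the moment, N m; "grip_width": finger opening in mm.
Only numpy, scipy, OpenCV 4.12 (cv2) and the standard library are available. Lean on these libraries where they do the work, as an engineer would, in place of code of your own. Each camera call takes 0.05 s, during which the arm holds its last target.

## Working session

There is one attempt and no reset: what is moved stays moved. The work goes in short steps, each a Python script; the robot and the scene stay as the last script left them, time stands still between calls to the robot, and variables do not carry over. Pictures are saved under pics/ and viewed, and the job is handed in when it is done.

```bash
ls; mkdir -p pics; python3 - <<'E'
from station import *
import cv2
o=get_obs();print(o)
for n in ("scene","top"):
    im=get_image(n);cv2.imwrite(f"pics/{n}0.png",im[:,:,::-1])
    c=get_calibration(n);print(n,c)
    for k in ("guard","lip","pointer","band","hub_center","jar_center","driver","lip_cap"):
        print(n,k,[(round(d["score"],2),[round(float(v),1) for v in d["extent"]]) for d in spot_in(k,n)][:4])
print(get_obs()["t"])
E
```

```text
pics
{'t': 0.0, 'joint_pos': array([-7.14594555e+01,  1.24758369e+01,  9.25280703e+01, -1.92878360e-04,
        7.51320312e+01, -6.42766126e+00]), 'qvel': array([ 0.0114768 ,  0.11148784,  0.00057667, -0.00799845, -0.05404   ,
        0.02524353]), 'effort': array([ 6.97165942e-04, -3.96843982e+01, -3.03850901e+01,  5.34475802e-06,
        9.72248730e-03, -6.50790312e-06]), 'tcp_pos': array([ 263.59154307, -565.80383284,  229.9819593 ]), 'ee_rot': array([-1.79984967e+02,  1.35104822e-01, -6.50317268e+01]), 'wrist_force': array([-0.56076947, -0.19080284, -0.13873067]), 'moment': array([ 0.00027962, -0.00086746,  0.02157392]), 'grip_width': 85.36285054402543}
scene {'fx': 453.88493294117194, 'fy': 453.88493294117194, 'cx': 312.15516969706715, 'cy': 203.82257699890783, 'R': array([[-0.61049146,  0.79191353, -0.01315808],
       [ 0.58609682,  0.44052708, -0.68001943],
       [-0.53272009, -0.42285796, -0.73307602]]), 't': array([ 292.04082837, -259.67391096, 1530.58057848])}
scene guard [(0.75, [254.1, 268.0, 280.1, 257.3])]
scene lip [(0.98, [322.8, 222.9, 115.3, 64.1])]
scene pointer 
[... 347 characters left out ...]
85, 'cx': 331.04988807347166, 'cy': 199.1139263352682, 'R': array([[-0.0237972 , -0.99948812, -0.02138196],
       [-0.99762295,  0.02512547, -0.06416512],
       [ 0.0646695 ,  0.01980419, -0.9977102 ]]), 't': array([  47.43974703,  508.92018811, 1063.4364589 ])}
top guard [(0.82, [277.3, 100.6, 263.0, 201.2])]
top lip [(0.78, [307.2, 169.5, 148.5, 33.8])]
top pointer [(0.91, [295.0, 123.6, 207.2, 124.8])]
top band [(0.97, [295.9, 110.8, 227.4, 37.7])]
top hub_center [(0.88, [203.4, 210.8, 31.2, 30.7]), (0.24, [307.8, 164.2, 144.9, 30.3])]
top jar_center [(0.94, [436.6, 192.8, 29.5, 22.4])]
top driver [(0.61, [285.1, 220.2, 67.9, 26.5])]
top lip_cap [(0.85, [306.6, 163.0, 145.1, 28.0])]
0.9
```

```bash
python3 - <<'E'
import cv2
a=cv2.imread("pics/scene0.png");cv2.imwrite("pics/sceneA.png",cv2.resize(a[120:360,120:440],(800,600),interpolation=cv2.INTER_CUBIC))
a=cv2.imread("pics/top0.png");cv2.imwrite("pics/topA.png",cv2.resize(a[0:240,160:480],(800,600),interpolation=cv2.INTER_CUBIC))
E
```

```text
(no output)
```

View pics/sceneA.png

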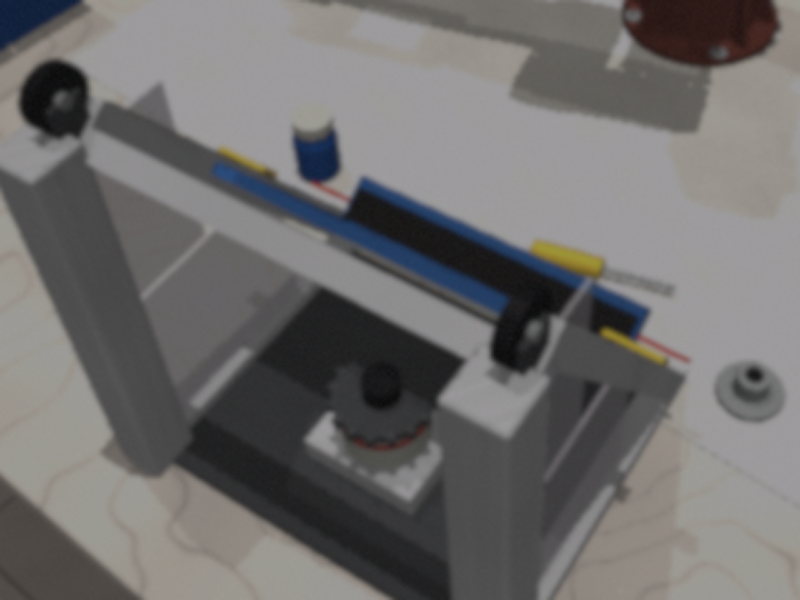

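View pics/topA.png

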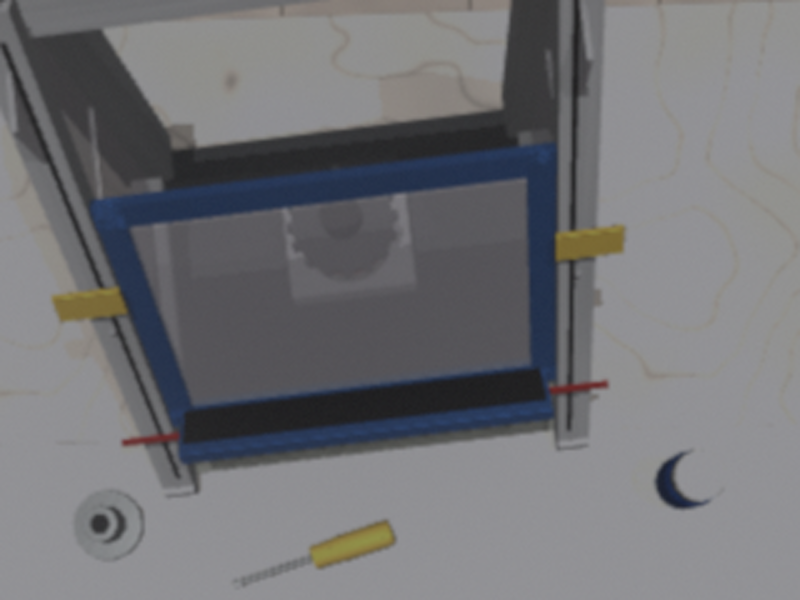

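View pics/scene0.png

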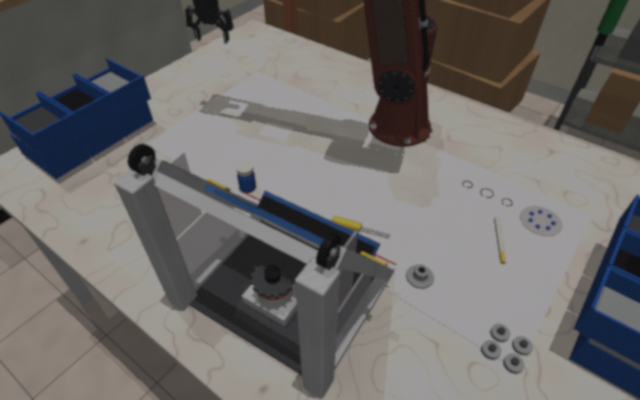

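The top view shows the lip near pixel (307,169), red pointers at about (220,176) and (391,155), and yellow bands at about (196,122) and (396,97). The hub and jar stand outside the rail feet, and the screwdriver lies in front of the lip at about (285,220). The scene camera looks from behind. Next I fit the guard pose, window travel and band position from colour features in both views.

```bash
cat > est.py <<'E'
import cv2,numpy as np
def blobs(im,kind):
    im=im.astype(int);r,g,b=im[...,0],im[...,1],im[...,2]
    if kind=="red": m=(r-np.maximum(g,b)>28)
    if kind=="yellow": m=(np.minimum(r,g)-b>45)
    n,l,st,c=cv2.connectedComponentsWithStats(m.astype(np.uint8))
    return [(st[i][4],c[i].round(1),st[i][:4]) for i in range(1,n) if st[i][4]>6],l
E
python3 - <<'E'
import cv2
from est import *
for n in("scene","top"):
    im=cv2.imread(f"pics/{n}0.png")[:,:,::-1]
    for k in("red","yellow"):
        for b in blobs(im,k)[0]: print(n,k,*b)
E
```

```text
scene red 63 [423.2 133.4] [419 129  10  11]
scene red 16 [413.  139.2] [410 137   6   6]
scene red 26 [251.4 195.9] [245 193  14   7]
scene red 37 [385.2 259.3] [376 255  19  10]
scene yellow 39 [216.3 183.5] [208 179  18  10]
scene yellow 185 [347.2 222.8] [333 217  28  13]
scene yellow 78 [371.9 257.5] [361 251  25  14]
scene yellow 34 [502.1 256.7] [500 252   5  10]
top red 61 [390.6 154.4] [380 152  23   6]
top red 58 [220.  175.3] [209 173  22   5]
top yellow 254 [395.4  96.5] [383  91  26  12]
top yellow 234 [195.3 121.1] [181 116  29  11]
top yellow 258 [300.7 217.4] [285 210  32  16]
top yellow 40 [144.8 283.3] [141 279   8  10]
```

```bash
cat > fit.py <<'E'
import numpy as np
from scipy.optimize import least_squares
from station import get_calibration
C={n:get_calibration(n) for n in("scene","top")}
def proj(n,X):
    c=C[n];p=c["R"]@X+c["t"];return np.array([c["fx"]*p[0]/p[2]+c["cx"],c["fy"]*p[1]/p[2]+c["cy"]])
s35,c35=np.sin(np.radians(35)),np.cos(np.radians(35))
def P(q,u,n,y):
    x0,y0,yaw=q[:3];x=u*s35-n*c35;z=u*c35+n*s35
    return np.array([x0+x*np.cos(yaw)-y*np.sin(yaw),y0+x*np.sin(yaw)+y*np.cos(yaw),z])
tc=lambda x,y:np.array([160+x/2.5,y/2.5]); sc=lambda x,y:np.array([120+x/2.5,120+y/2.5])
# q: x0,y0,yaw,ub,up,nb,np,yb,yp,s(lip u),nl(outer n of lip)
def res(q):
    _,_,_,ub,up,nb,npp,yb,yp,ul,nl=q;r=[]
    def a(n,px,u,nn,y,w=1): r.extend(w*(proj(n,P(q,u,nn,y))-px))
    a("top",[195.3,121.6],ub,nb,yb);a("top",[395.6,96.9],ub,nb,-yb)
    a("top",[220.,175.4],up,npp,yp);a("top",[390.8,154.5],up,npp,-yp)
    a("scene",[372.4,258],ub,nb,yb,.3);a("scene",[217.5,184.5],ub,nb,-yb,.3)
    a("scene",[385.2,259.3],up,npp,yp,.5);a("scene",[251.4,195.9],up,npp,-yp,.5)
    a("top",tc(183,461),ul,nl,165,.7);a("top",tc(552,417),ul,nl,-165,.7)
    a("scene",sc(650,311),ul+14,nl,165,.7);a("scene",sc(362,178),ul+14,nl,-165,.7)
    a("top",tc(181,445),ul+14,nl,165,.4);a("top",tc(551,401),ul+14,nl,-165,.4)
    a("top",tc(182,492),0,0,185,.2);a("top",tc(572,446),0,0,-185,.2)
    r+= [(nl-24)/15,(nb-5)/20,(npp-10)/20,(yb-190)/15,(yp-190)/15,(up-ul-7)/8]
    return np.array(r)
q0=np.array([550,0,0.1,200,110,5,10,190,190,105,24.])
if __name__=="__main__":
    f=least_squares(res,q0,x_scale=[100,100,.1]+[20]*8,loss="soft_l1");q=f.x
    print(dict(zip("x0 y0 yaw ub up nb np yb yp ul nl".split(),q.round(3))),f.cost)
    print(f.fun.round(1))
    J=f.jac;print(np.sqrt(np.diag(np.linalg.inv(J.T@J))).round(2))
    np.save("q.npy",q)
    print("up-to-band",q[3]-q[4])
    for l,p,z in(("hub",(203.4,210.8),16),("jar",(436.6,192.8),50),("drvmid",(285.,220),10),("tip",(255,232),5),("butt",(317,212),12)):
        c=C["top"];d=c["R"].T@np.array([(p[0]-c["cx"])/c["fx"],(p[1]-c["cy"])/c["fy"],1]);o=-c["R"].T@c["t"]
        print(l,(o+d*(z-o[2])/d[2]).round(0))
E
python3 fit.py
```

```text
{'x0': np.float64(535.022), 'y0': np.float64(84.136), 'yaw': np.float64(0.095), 'ub': np.float64(259.793), 'up': np.float64(107.552), 'nb': np.float64(8.825), 'np': np.float64(17.522), 'yb': np.float64(198.939), 'yp': np.float64(191.397), 'ul': np.float64(98.854), 'nl': np.float64(41.634)} 3.302824788531328
[ 0.  -0.1 -0.1 -0.   0.1 -0.1  0.2  0.   0.5  0.1  0.4 -0.   0.   0.
  0.3  0.2 -0.7  0.1  0.  -0.2 -0.8  0.2 -1.   0.1 -0.7  1.   0.2  0.7
  0.5  0.4 -0.5  0.4  1.2  0.2  0.4  0.6  0.1  0.2]
[8.39 1.25 0.   6.47 6.09 7.95 7.4  1.83 1.65 5.87 7.21]
up-to-band 152.2415336246628
hub [490. 342.  16.]
jar [ 516. -209.   50.]
drvmid [463. 147.  10.]
tip [436. 220.   5.]
butt [480.  69.  12.]
```

```bash
cat > mot.py <<'E'
import numpy as np
from fit import P,proj
from scipy.spatial.transform import Rotation as Ro
from station import *
q=np.load("q.npy")
def ori(a=25,flip=1):
    yaw=q[2];a=np.radians(a)
    d=np.array([np.cos(a)*np.cos(yaw),np.cos(a)*np.sin(yaw),-np.sin(a)])
    x=flip*np.array([-np.sin(yaw),np.cos(yaw),0])
    return Ro.from_matrix(np.column_stack([x,np.cross(d,x),d])).as_euler("xyz",degrees=True)
E
python3 - <<'E'
from mot import *
print(grasp_offset if 'grasp_offset' in globals() else None)
nt=q[10]-26
for f in(1,-1):
  for y in (0,-20):
    for (u,n) in((76,nt+170),(76,nt+90),(76,nt),(90,nt),(170,nt),(245,nt),(230,nt+120)):
        p=P(q,u,n,y);j=solve_ik(p,ori(25,f));print(f,y,u,round(n),p.round(0),None if j is None else np.round(j,0))
E
```

```text
18.700000000000003
1 0 76 186 [427.  74. 169.] None
1 0 76 106 [492.  80. 123.] None
1 0 76 16 [566.  87.  71.] [ -2.  15. 141. 170.  41.  95.]
1 0 90 16 [574.  88.  83.] [ -2.  13. 140. 170.  39.  95.]
1 0 170 16 [619.  92. 148.] [ -1.   5. 136. 167.  26.  99.]
1 0 245 16 [662.  96. 210.] [  0.   1. 130. 162.  16. 105.]
1 0 230 136 [556.  86. 266.] None
1 -20 76 186 [429.  54. 169.] None
1 -20 76 106 [494.  60. 123.] None
1 -20 76 16 [568.  67.  71.] [ -6.  15. 141. 165.  41.  97.]
1 -20 90 16 [576.  68.  83.] [ -5.  13. 141. 164.  39.  98.]
1 -20 170 16 [621.  72. 148.] [ -4.   5. 136. 161.  27. 103.]
1 -20 245 16 [664.  76. 210.] [ -3.   0. 130. 154.  17. 112.]
1 -20 230 136 [558.  66. 266.] None
-1 0 76 186 [427.  74. 169.] None
-1 0 76 106 [492.  80. 123.] None
-1 0 76 16 [566.  87.  71.] [ -2.  15. 141. 170.  41. -85.]
-1 0 90 16 [574.  88.  83.] [ -2.  13. 140. 170.  39. -85.]
-1 0 170 16 [619.  92. 148.] [ -1.   5. 136. 167.  26. -81.]
-1 0 245 16 [662.  96. 210.] [  0.   1. 130. 162.  16. -75.]
-1 0 230 136 [556.  86. 266.] None
-1 -20 76 186 [429.  54. 169.] None
-1 -20 76 106 [494.  60. 123.] None
-1 -20 76 16 [568.  67.  71.] [ -6.  15. 141. 165.  41. -83.]
-1 -20 90 16 [576.  68.  83.] [ -5.  13. 141. 164.  39. -82.]
-1 -20 170 16 [621.  72. 148.] [ -4.   5. 136. 161.  27. -77.]
-1 -20 245 16 [664.  76. 210.] [ -3.   0. 130. 154.  17. -68.]
-1 -20 230 136 [558.  66. 266.] [ -6. -25. 142. 102.  11. -17.]
```

```bash
cat >> mot.py <<'E'
from fit import s35,c35
def ori2(tau,psi,flip=1):
    t,p=np.radians([tau,psi]);yaw=q[2];Rz=Ro.from_euler("z",yaw).as_matrix()
    N=Rz@np.array([-c35,0,s35]);Y=Rz@np.array([0,1,0]);U=Rz@np.array([s35,0,c35])
    d=np.cos(t)*(-np.cos(p)*N+np.sin(p)*Y)+np.sin(t)*U
    x=flip*(np.sin(p)*N+np.cos(p)*Y); x/=np.linalg.norm(x)
    return Ro.from_matrix(np.column_stack([x,np.cross(d,x),d])).as_euler("xyz",degrees=True)
E
python3 - <<'E'
from mot import *
nt=q[10]-22
for tau in(-3,0,5,10,20):
 for psi in(-50,-40,-30,-20,-10,0,10,20,30,40):
  for y in(-100,-50,0,50,100):
   o=ori2(tau,psi); n=0;js=[]
   W=[(70,nt+100),(70,nt+50),(70,nt),(90,nt),(150,nt),(200,nt),(245,nt),(230,nt+60)]
   for u,nn in W:
    # approach along tool direction
    off=(nn-nt)*np.tan(np.radians(-psi))*-1
    js.append(solve_ik(P(q,u,nn,y+(-off if 0 else (nn-nt)*-np.tan(np.radians(psi)))),o))
   ok=[j is not None for j in js]
   if sum(ok[1:])==7: print(tau,psi,y,ok[0],np.round(js[2]),np.round(js[6]))
E
```

```text
10 -20 -100 False [ -1.  18. 139. 199.  46.  70.] [  1.   3. 129. 221.  23.  46.]
10 -10 0 False [  8.  16. 140. 199.  43.  76.] [  8.   2. 129. 218.  20.  53.]
10 -10 50 False [ 18.  18. 138. 211.  44.  70.] [ 15.   3. 127. 232.  23.  43.]
10 0 100 False [ 17.  17. 138. 197.  41.  82.] [ 15.   3. 128. 209.  17.  66.]
20 -40 -100 False [ 14.  35. 131. 228.  73.  58.] [ 12.  18. 124. 235.  57.  37.]
20 -30 -100 True [  7.  31. 136. 212.  68.  66.] [  6.  12. 128. 222.  47.  48.]
20 -30 -50 True [ 16.  32. 134. 222.  68.  63.] [ 13.  13. 127. 230.  49.  43.]
20 -20 -100 False [ -3.  28. 139. 192.  64.  76.] [ -0.   8. 131. 202.  38.  64.]
20 -20 -50 False [  8.  28. 138. 203.  64.  73.] [  7.   9. 130. 213.  40.  57.]
20 -20 0 True [ 17.  29. 136. 214.  64.  70.] [ 14.  10. 129. 223.  43.  51.]
20 -20 50 True [ 26.  30. 133. 224.  64.  66.] [ 21.  12. 126. 231.  46.  46.]
20 -10 0 False [  8.  27. 140. 194.  62.  81.] [  7.   7. 132. 200.  35.  71.]
20 -10 50 False [ 18.  27. 137. 205.  61.  77.] [ 15.   8. 130. 212.  37.  63.]
20 -10 100 True [ 27.  28. 135. 215.  61.  74.] [ 22.  10.
[... 195 characters left out ...]
se [-23.  26. 140. 139.  65. 105.] [-15.   6. 132. 133.  42. 126.]
20 10 100 False [  8.  27. 140. 172.  62.  98.] [  7.   7. 132. 167.  34. 105.]
20 20 -100 True [-37.  29. 134. 114.  70. 117.] [-27.  11. 127. 111.  56. 141.]
20 20 -50 True [-30.  29. 137. 122.  69. 114.] [-21.  10. 129. 117.  52. 138.]
20 20 0 False [-21.  28. 138. 131.  68. 112.] [-14.   9. 131. 125.  48. 135.]
20 20 50 False [-12.  28. 139. 141.  67. 110.] [ -7.   8. 131. 133.  45. 131.]
20 20 100 False [ -2.  28. 139. 152.  66. 108.] [  0.   8. 131. 143.  42. 126.]
20 30 50 True [-19.  31. 136. 124.  72. 118.] [-13.  12. 129. 119.  55. 141.]
20 30 100 False [-10.  31. 137. 134.  71. 116.] [ -6.  12. 129. 126.  52. 138.]
```

```bash
cat >> mot.py <<'E'
nt=q[10]-22; PSI=20; Y0=-50; O=ori2(20,PSI,-1)
def W(u,dn=0): return P(q,u,nt+dn,Y0-dn*np.tan(np.radians(PSI)))
def st(l=""):
    o=get_obs();print(l,"t",round(o["t"],2),o["tcp_pos"].round(1),"F",o["wrist_force"].round(1),"g",round(o["grip_width"],1));return o
E
python3 - <<'E'
from mot import *
import cv2
seed=solve_ik(W(70,0),O);print(np.round(seed,1),W(70,100),W(70,0),O)
j=solve_ik(W(70,100),O);print(np.round(j,1))
grip(0);st("closed")
h=get_obs()["joint_pos"].copy()
h[1]-=20; move_j(h); st("raised")
A=np.array(j);A[1]-=25
B=A.copy();B[0]=-60
move_j(B);st("B")
cv2.imwrite("pics/s1.png",get_image("scene")[:,:,::-1])
E
```

```text
[-29.7  28.8 136.7 121.9  68.8 -65.8] [485.61014876  -7.34799866 125.95964753] [563.71314725  36.63797249  68.60200389] [-103.34411098   11.31335417  -67.96771401]
[-47.3  12.8 146.2 102.1  71.4 -57.3]
closed t 1.67 [ 263.8 -566.6  231.3] F [-0.3 -0.2  0.3] g 0.0
raised t 2.54 [ 258.6 -551.   445.3] F [-0.2 -0.5 -0.6] g 0.2
B t 4.31 [ 492.1 -148.3  282.7] F [ 0.1  1.2 -0.8] g 0.1
```

View pics/s1.png

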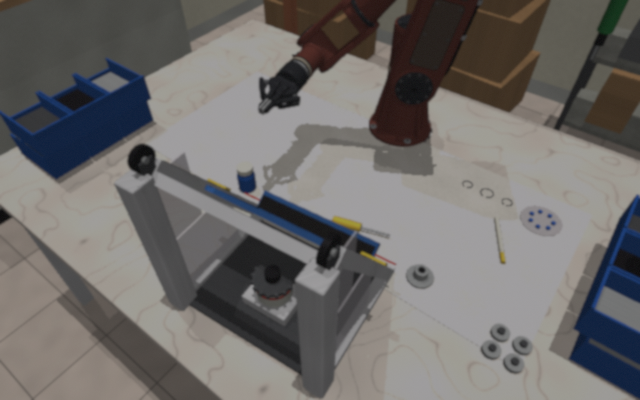

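The gripper is at pixel (280,90), high in the air with the wrist turned as planned. The jar at (246,178) is clear of it. Next: enter under the lip.

```bash
python3 - <<'E'
from mot import *
import cv2
j=np.array(solve_ik(W(70,85),O));print(j.round(1))
A=j.copy();A[1]-=25;move_j(A);st("A")
move_j(j);st("entry")
move_l(W(70,40),speed=100);o=st("mid")
cv2.imwrite("pics/s2.png",cv2.resize(get_image("scene")[60:300,120:440,::-1],(800,600)))
cv2.imwrite("pics/t2.png",cv2.resize(get_image("top")[0:240,160:480,::-1],(800,600)))
E
```

```text
[-44.3  15.5 145.  105.5  70.7 -59.1]
A t 4.91 [527.1 -29.7 284.5] F [ 0.8 -0.6  0.2] g 0.0
entry t 5.62 [498.   -2.4 118.1] F [ 0.1 -0.3  0. ] g 0.1
mid t 6.25 [532.9  18.9  92.5] F [-0.1  0.3 -0.4] g -0.1
```

View pics/s2.png

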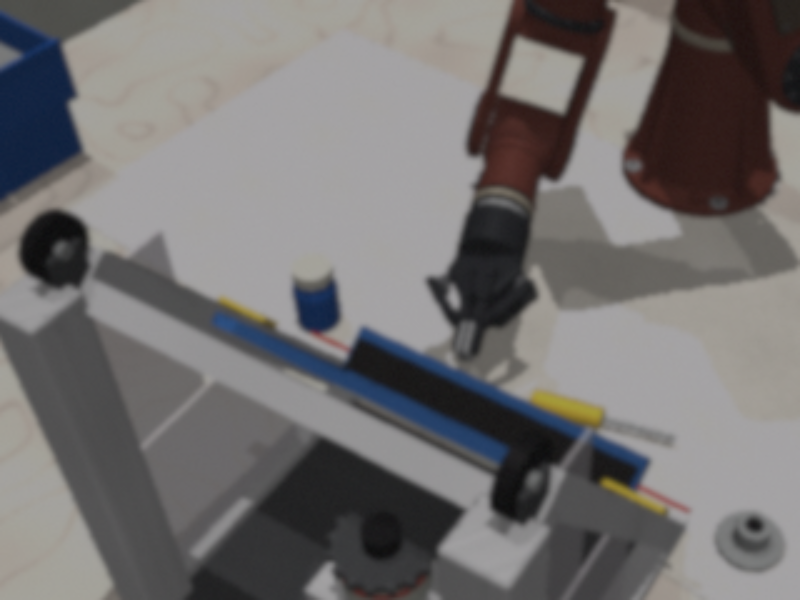

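View pics/t2.png

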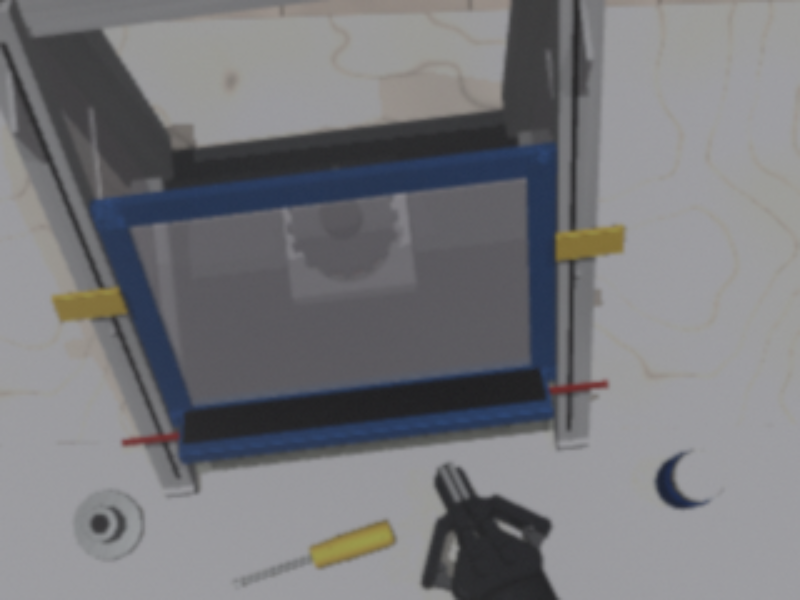

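The fingertips are at crop (447,467) in the top view, in front of the lip's edge at (447,430), as the model predicts. They are clear of the driver and jar. Next: go under and feel for the lip.

```bash
cat >> mot.py <<'E'
Uv=Ro.from_euler("z",q[2]).as_matrix()@np.array([s35,0,c35])
def fu(): return float(np.mean([get_obs()["wrist_force"]@Uv for _ in range(3)]))
def meas(name=None):
    """sash displacement from pointer pixels in top view (both sides)"""
    import cv2
    from est import blobs
    im=get_image("top")
    if name: cv2.imwrite(f"pics/{name}.png",cv2.resize(im[0:240,160:480,::-1],(800,600)))
    bl=[b for b in blobs(im,"red")[0] if b[0]>20]
    out=[]
    for b in bl:
        c=b[1]; sd=1 if c[0]<300 else -1
        from scipy.optimize import minimize_scalar
        r=minimize_scalar(lambda u:abs(proj("top",P(q,u,q[6],sd*q[8]))[1]-c[1]),bounds=(60,340),method="bounded")
        out.append((sd,round(q[3]-r.x,1),c))
    return out
E
python3 - <<'E'
from mot import *
print(meas())
move_l(W(70,0),speed=80);st("under");print(fu())
for u in range(73,110,3):
    move_l(W(u,0),speed=40);f=fu();print(u,round(f,2))
    if f<-1.5: break
st();print(meas("t3"))
E
```

```text
[(-1, np.float64(152.1), array([390.7, 154.5])), (1, np.float64(152.3), array([220. , 175.3])), (-1, np.float64(199.8), array([384.7, 280.4])), (-1, np.float64(199.8), array([392.4, 294.1])), (-1, np.float64(199.8), array([423.2, 342.8])), (-1, np.float64(199.8), array([355.4, 377.6]))]
under t 7.08 [563.5  36.8  68.5] F [ 0.4 -0.2  0. ] g -0.1
0.24909619977463385
73 -0.34
76 -0.77
79 0.35
82 0.13
85 -1.03
88 0.5
91 -1.1
94 -2.17
 t 9.08 [577.2  38.2  88.1] F [-1.2  0.3 -1.9] g -0.1
[(-1, np.float64(148.3), array([390.6, 153.3])), (1, np.float64(148.6), array([219.9, 174.2])), (-1, np.float64(199.8), array([374.1, 257.9])), (-1, np.float64(199.8), array([381.9, 271.2])), (-1, np.float64(199.8), array([411.3, 319.3])), (-1, np.float64(199.8), array([342.9, 376.2]))]
```

The pointers have begun to rise, and contact came at about u=90. I push on and check against the picture on the way.

```bash
python3 - <<'E'
from mot import *
for u in (105,130,160,190,215):
    move_l(W(u,0),speed=35);f=fu();m=[x for x in meas("t4_%d"%u) if x[2][1]<200 and 190<x[2][0]<410]
    print(u,round(f,2),[(a,float(b)) for a,b,_ in m])
st()
E
```

```text
105 0.29 [(-1, 135.2), (1, 135.7)]
130 -0.15 [(-1, 110.6), (1, 110.9)]
160 0.24 [(-1, 81.6), (1, 81.0)]
190 -0.49 [(-1, 51.2), (1, 51.2)]
215 0.17 [(-1, 26.1), (1, 26.2)]
 t 13.6 [647.   44.4 188.3] F [-0.4 -0.6 -1.3] g -0.0
```

View pics/t4_215.png

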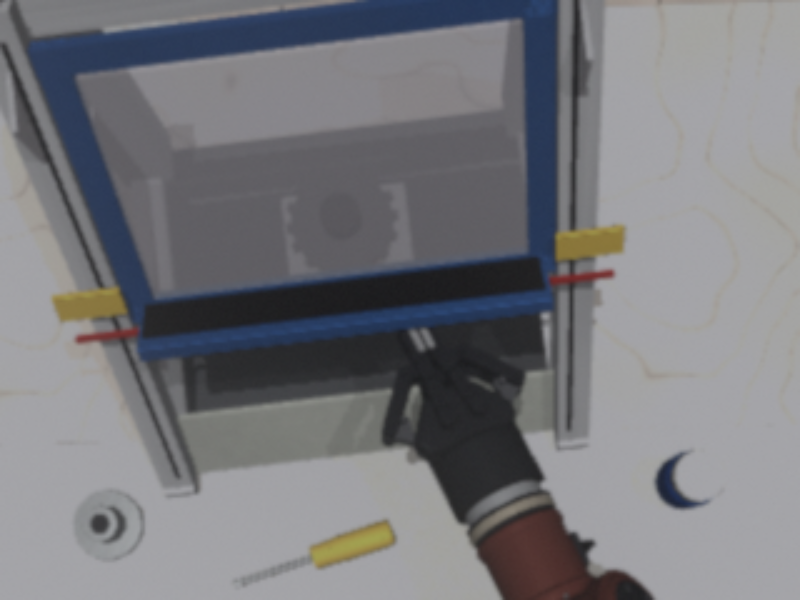

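Both pointers (crop (582,278) and (108,336)) are below the bands by about 26 mm according to the model. Parallax between pointer and band is uncertain, so I cross-check with the scene camera after a small further push.

```bash
python3 - <<'E'
from mot import *
import cv2
from est import blobs
move_l(W(229,0),speed=25);wait(0.3);print([(a,float(b),c) for a,b,c in meas("t5") if c[1]<200 and 190<c[0]<410])
im=get_image("scene");cv2.imwrite("pics/s5raw.png",im[:,:,::-1])
cv2.imwrite("pics/s5.png",np.hstack([cv2.resize(im[160:220,180:260,::-1],(400,300),interpolation=cv2.INTER_CUBIC),cv2.resize(im[230:290,335:415,::-1],(400,300),interpolation=cv2.INTER_CUBIC)]))
for k in("red","yellow"): print(k,[(int(a),c) for a,c,_ in blobs(im,k)[0] if 150<c[1]<290 and c[0]<410])
# predictions
for sd in(1,-1):
  for du in(-12,12): print("band edge",sd,du,[proj("scene",P(q,q[3]+du,q[5],sd*q[7]+w)).round(1) for w in(-27,27)])
st()
E
```

```text
[(-1, 12.1, array([391.7, 105. ])), (1, 11.9, array([200.6, 128.5]))]
red [(40, array([224.9, 183.2])), (60, array([373.6, 253.3]))]
yellow [(44, array([216.7, 183.7])), (143, array([348.4, 222.3])), (70, array([373.2, 258.3]))]
band edge 1 -12 [array([363.1, 253.2]), array([387.4, 264.7])]
band edge 1 12 [array([360.5, 252. ]), array([385.3, 263.8])]
band edge -1 -12 [array([212.5, 181.3]), array([230.4, 189.9])]
band edge -1 12 [array([207. , 178.8]), array([225.3, 187.5])]
 t 14.71 [654.7  45.3 199.3] F [0.  0.8 0.3] g 0.2
```

View pics/s5.png

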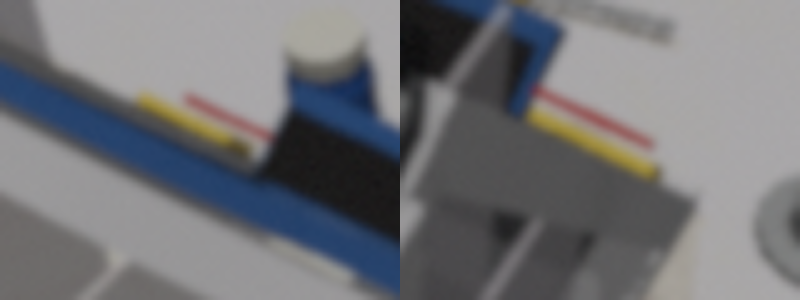

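View pics/t5.png

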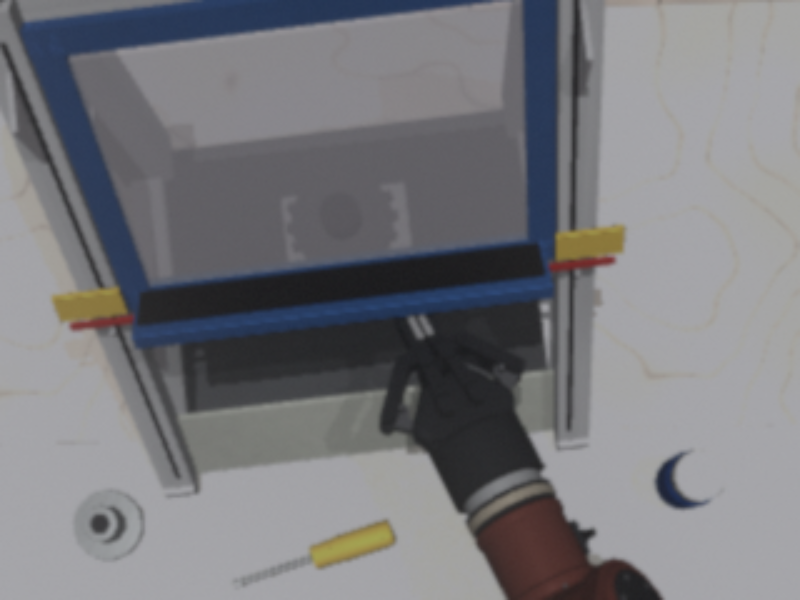

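```bash
python3 - <<'E'
from mot import *
up=q[3]-12
for sd,pl,bl in((-1,[(185,97),(270,137)],[(140,97),(245,150)]),(1,[(535,90),(652,146)],[(530,117),(655,174)])):
    ox,oy=(180,160) if sd<0 else (335-80,230)
    def yat(l,c):
        (x1,y1),(x2,y2)=[(ox+a/5,oy+b/5) for a,b in l]; return y1+(y2-y1)*(c-x1)/(x2-x1)
    def my(u,n,c):
        p1,p2=[proj("scene",P(q,u,n,sd*190+w)) for w in(-30,30)];return p1[1]+(p2[1]-p1[1])*(c-p1[0])/(p2[0]-p1[0])
    c=222. if sd<0 else 373.
    print(sd,"obs p,b",round(yat(pl,c),2),round(yat(bl,c),2),"model",my(up,q[6],c).round(2),my(q[3],q[5],c).round(2),
     "dn+10",(my(up,q[6]+10,c)-my(up,q[6],c)).round(2),"du+10",(my(up+10,q[6],c)-my(up,q[6],c)).round(2))
    y=sd*195
    t=lambda u,n:proj("top",P(q,u,n,y))[1]
    print("top rows band",t(q[3],q[5]),"ptr",t(up,q[6]),"dn10",t(up,q[6]+10)-t(up,q[6]),"du10",t(up+10,q[6])-t(up,q[6]))
E
```

```text
-1 obs p,b 181.75 186.47 model 181.73 185.9 dn+10 -4.75 du+10 -0.03
top rows band 97.11400097937606 ptr 104.74777958745098 dn10 3.286129419454255 du10 -4.003719171513964
1 obs p,b 253.26 258.87 model 253.09 257.92 dn+10 -5.5 du+10 -0.04
top rows band 121.27786076461777 ptr 128.76160666539153 dn10 3.435266228644082 du10 -3.7697318367076917
```

The scene view fixes the pointer's standoff from the band at about 9–10 mm, against 8.7 mm in the model. That leaves about 11.5 mm to go.

```bash
python3 - <<'E'
from mot import *
move_l(W(229+11.5,0),speed=20);wait(0.4);print([(a,float(b),c) for a,b,c in meas("t6") if c[1]<200 and 190<c[0]<410])
st()
E
```

```text
[(-1, 0.3, array([393. , 100.3])), (1, 1.0, array([198.4, 124.4]))]
 t 15.88 [661.2  45.9 208.6] F [-0.1  1.6 -1.6] g -0.1
```

View pics/t6.png

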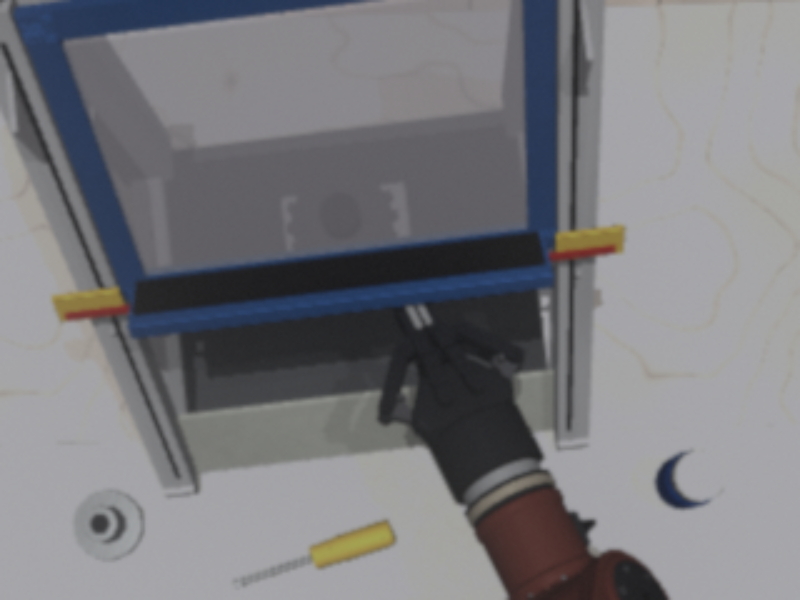

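The pointers overlap the bands on both sides. The apparent lower offset matches the standoff parallax, with about 0.5 mm remaining. Now I take the hand away: first down-slope, then outward.

```bash
python3 - <<'E'
from mot import *
import cv2
from est import blobs
move_l(W(240.5-15,0),speed=50);st()
for d in(90,75,60):
    try: move_l(W(225.5,d),speed=100);break
    except Unreachable: print("unreach",d)
st()
wait(0.5)
print([(a,float(b),c) for a,b,c in meas("t7") if c[1]<200 and 190<c[0]<410])
im=get_image("scene");cv2.imwrite("pics/s7.png",cv2.resize(im[120:320,160:440,::-1],(800,571),interpolation=cv2.INTER_CUBIC))
top=get_image("top")
for k in("hub_center","jar_center","driver","band"):
    print(k,[(round(d["score"],2),[round(float(v),1) for v in d["extent"]]) for d in spot_in(k,"top")][:2])
print([(int(a),c) for a,c,_ in blobs(top,"yellow")[0]])
E
```

```text
t 16.33 [652.2  45.  195.5] F [-0.1 -0.8  1.5] g -0.2
 t 17.44 [582.3   5.6 247.5] F [-0.2  0.1 -0.1] g 0.1
[(-1, 0.6, array([393. , 100.4])), (1, 1.0, array([198.2, 124.4]))]
hub_center [(0.96, [203.7, 210.1, 29.8, 33.3]), (0.65, [296.7, 108.9, 233.6, 42.5])]
jar_center [(0.97, [437.4, 191.8, 24.4, 19.1])]
driver [(0.98, [285.8, 220.3, 65.4, 29.0]), (0.49, [202.0, 209.4, 30.2, 29.3])]
band [(0.89, [295.4, 108.3, 229.7, 33.7]), (0.61, [436.5, 191.2, 27.7, 20.3])]
[(184, array([395.7,  95. ])), (166, array([194.4, 119.6])), (272, array([300.5, 217.4])), (42, array([144.8, 283.3]))]
```

View pics/t7.png

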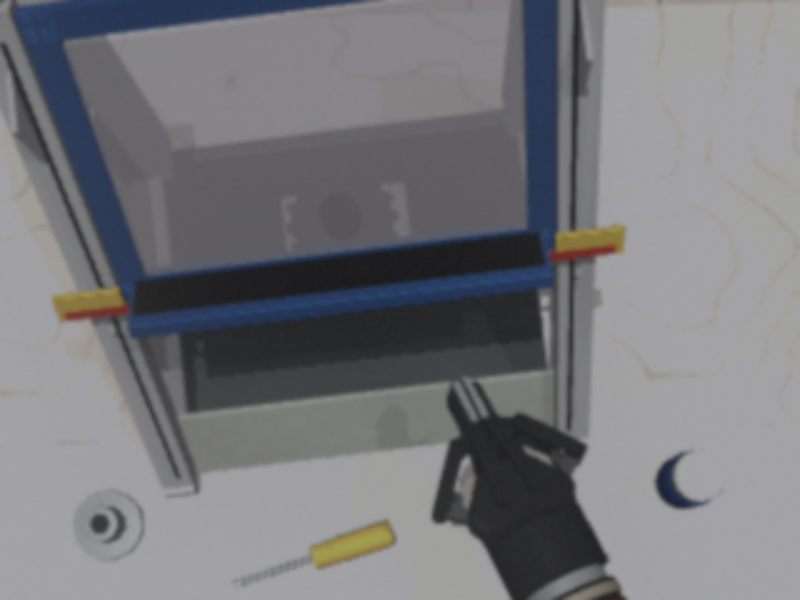

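View pics/s7.png

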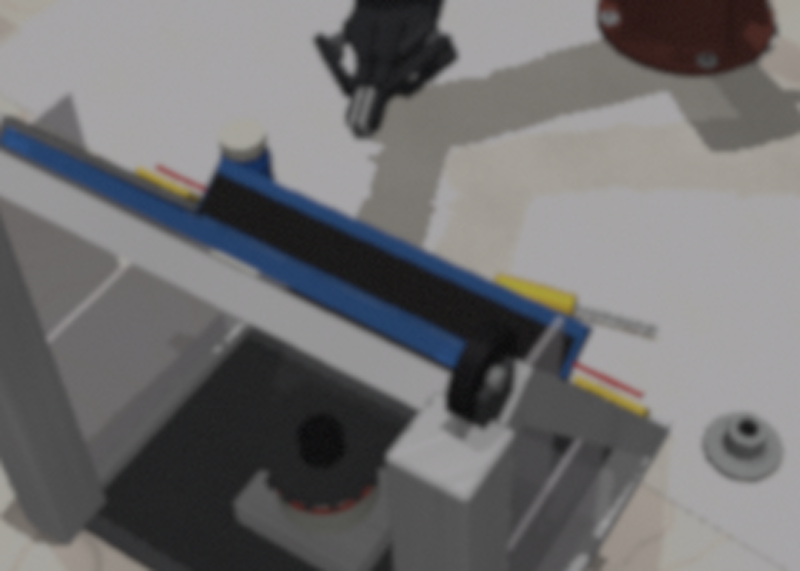

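The window has stayed put, with the pointers over the bands at crop (584,252) and (97,312) in the top view. The hand is clear, and the hub, jar and driver are unmoved to within about 1 px. Signing off.

```bash
python3 -c "
from station import *
sign_off();print(get_obs()['t'])"
```

```text
the job is handed in; nothing more can be done
the job is handed in; nothing more can be done
```

I raised the window about 152 mm by pushing from beneath the lip with closed fingertips, then took the hand away and handed the job in. No verdict is reported. The last clock reading before the final pictures was 17.4 s of the 45 s allowed.

**Level:** After the hand was withdrawn, the top-camera model put the pointers 0.6 mm (right) and 1.0 mm (left) below the band middles. The window stayed put when released.

**Other objects:** The hub, jar and screwdriver were within about 1 px of where they started in the top view. I take the yellow bands as unmoved too: their colour blobs shifted by 1–2 px only because the pointers now cover part of them. The hand stood clear of everything at sign-off.

**Weaker points:**
- **Pointer standoff:** In the top view the pointers look low in the bands, because they stand in front of them. My two-camera fit gave a standoff of 8.7 mm and a direct reading of the scene camera about 10 mm, which changes the level by about 1 mm. With no standoff at all, the pointers would be about 8–9 mm low, only just inside the 10 mm limit.
- **Contact force:** The wrist force along the slope was noisy. It read −2.2 N at first contact and about zero at the later stops, so I relied on the pictures to confirm the push.

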